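Turn the boot-care row round into the new caddy

TASK

The boot-care row is moving from the old grey drip board to the new wooden caddy, which will be used from the other side of the counter, so the row has to be turned end for end: put the spray bottle, the square oil can, the polish tin and the dauber into the caddy's four bays, one in each, in the reverse of the left-to-right order in which they stand now (what is leftmost on the board goes into the rightmost bay, and so on). Keep each one upright on the way, and leave all four standing flat in their bays; the saucers stay on the old board.

Things in the scene. Friction and masses are not known exactly. Their poses are not given: they have to be found in the camera images.
- bottle: Small empty aluminium spray bottle, round, body 40 mm across up to 66 mm, then a shoulder and a thin white spray head; 95 mm tall, about 0.09 kg. Starts upright on its saucer, underside 16 mm above the counter. Origin: centre of its underside; z up. Grip the straight body, about 50 mm up.
- can: Square steel leather-oil can, 40 x 40 mm, body 68 mm tall with a small black cap off-centre on top; 82 mm tall over all, about 0.16 kg. Starts upright on its saucer, underside 16 mm above the counter. Origin: centre of its underside; z up. x and y are square to its sides, which are turned up to 9 degrees from the board's. Grip it across flat sides, about 43 mm up.
- tin: Round steel polish tin with a plain darker lid, 47 mm across (lid 49 mm, from 44 mm up), 58 mm tall, about 0.15 kg. Starts upright on its saucer, underside 16 mm above the counter. Origin: centre of its underside; z up. Grip it about 40 mm up.
- dauber: Round boot dauber standing on its bristles: black bristle disc 44 mm across and 34 mm tall with its wooden cap, and above it an upright wooden knob handle 24 to 28 mm across, up to 86 mm; about 0.08 kg. Starts upright on its saucer, underside 16 mm above the counter. Origin: centre of its underside; z up. Grip the handle, about 60 mm up.
- saucer_bottle: A shallow round steel saucer, 74 mm across, fixed on the old board; the spray bottle starts on it, and it stays behind there, marking that thing's old place. Origin: centre of its underside (12 mm above the counter); its floor is 4 mm and its rim 8 mm above the origin. All four saucers look the same.
- saucer_can: A shallow round steel saucer, 74 mm across, fixed on the old board; the square oil can starts on it, and it stays behind there, marking that thing's old place. Origin: centre of its underside (12 mm above the counter); its floor is 4 mm and its rim 8 mm above the origin. All four saucers look the same.
- saucer_tin: A shallow round steel saucer, 74 mm across, fixed on the old board; the polish tin starts on it, and it stays behind there, marking that thing's old place. Origin: centre of its underside (12 mm above the counter); its floor is 4 mm and its rim 8 mm above the origin. All four saucers look the same.
- saucer_dauber: A shallow round steel saucer, 74 mm across, fixed on the old board; the dauber starts on it, and it stays behind there, marking that thing's old place. Origin: centre of its underside (12 mm above the counter); its floor is 4 mm and its rim 8 mm above the origin. All four saucers look the same.
- old_board: The old drip board: plain grey, 84 x 324 mm, 12 mm thick, fixed, with the four saucers in a row along its y axis, at y = +117, +39, -39 and -117 mm, in any order. Origin: centre of its underside; x points away from the robot, y to the robot's left (turned up to 14 degrees). It lies on the left or the right part of the counter, the caddy on the other.
- caddy: The new wooden caddy: 82 x 324 mm, fixed, empty, with four open bays in a row along its y axis, centres at y = +117, +39, -39 and -117 mm (x = 0), each 68 x 68 mm inside; bay floor 10 mm, walls 18 mm above the counter. Origin: centre of its underside; axes as the board's, turned up to 14 degrees. Bystanders keep 70 mm or more from either row's centre line.
Not all that is in view belongs to the job. Leave any purple or red look-alike of the tin alone. Leave any red or yellow look-alike of the bottle alone.

How it is judged (in metres and radians):
At the end, for the whole second after the job is handed in: Each of the four things stands in the caddy bay that mirrors its saucer's place on the old board (board place at +y goes to the bay at -y), within 15 mm of the bay's centre along and across, its underside within 3 mm of the bay floor's height, within 0.1 rad of upright, and at rest (((y of saucer_bottle in the frame of old_board between 0.097 and 0.137 m and y of bottle in the frame of caddy between -0.132 and -0.102 m) or (y of saucer_bottle in the frame of old_board between 0.019 and 0.059 m and y of bottle in the frame of caddy between -0.054 and -0.024 m) or (y of saucer_bottle in the frame of old_board between -0.059 and -0.019 m and y of bottle in the frame of caddy between 0.024 and 0.054 m) or (y of saucer_bottle in the frame of old_board between -0.137 and -0.097 m and y of bottle in the frame of caddy between 0.102 and 0.132 m)) and x of bottle in the frame of caddy between -0.015 and 0.015 m and z of bottle in the frame of caddy between 0.007 and 0.013 m and angle between each of bottle, can, tin, dauber's own z axis and vertical below 0.1 rad and linear speed of each of bottle, can, tin, dauber below 0.02 m/s and angular speed of each of bottle, can, tin, dauber below 0.2 rad/s and ((y of saucer_can in the frame of old_board between 0.097 and 0.137 m and y of can in the frame of caddy between -0.132 and -0.102 m) or (y of saucer_can in the frame of old_board between 0.019 and 0.059 m and y of can in the frame of caddy between -0.054 and -0.024 m) or (y of saucer_can in the frame of old_board between -0.059 and -0.019 m and y of can in the frame of caddy between 0.024 and 0.054 m) or (y of saucer_can in the frame of old_board between -0.137 and -0.097 m and y of can in the frame of caddy between 0.102 and 0.132 m)) and x of can in the frame of caddy between -0.015 and 0.015 m and z of can in the frame of caddy between 0.007 and 0.013 m and ((y of saucer_tin in the frame of old_board between 0.097 and 0.137 m and y of tin in the frame of caddy between -0.132 and -0.102 m) or (y of saucer_tin in the frame of old_board between 0.019 and 0.059 m and y of tin in the frame of caddy between -0.054 and -0.024 m) or (y of saucer_tin in the frame of old_board between -0.059 and -0.019 m and y of tin in the frame of caddy between 0.024 and 0.054 m) or (y of saucer_tin in the frame of old_board between -0.137 and -0.097 m and y of tin in the frame of caddy between 0.102 and 0.132 m)) and x of tin in the frame of caddy between -0.015 and 0.015 m and z of tin in the frame of caddy between 0.007 and 0.013 m and ((y of saucer_dauber in the frame of old_board between 0.097 and 0.137 m and y of dauber in the frame of caddy between -0.132 and -0.102 m) or (y of saucer_dauber in the frame of old_board between 0.019 and 0.059 m and y of dauber in the frame of caddy between -0.054 and -0.024 m) or (y of saucer_dauber in the frame of old_board between -0.059 and -0.019 m and y of dauber in the frame of caddy between 0.024 and 0.054 m) or (y of saucer_dauber in the frame of old_board between -0.137 and -0.097 m and y of dauber in the frame of caddy between 0.102 and 0.132 m)) and x of dauber in the frame of caddy between -0.015 and 0.015 m and z of dauber in the frame of caddy between 0.007 and 0.013 m); the robot touches nothing.
It fails at once if One of the four things is tipped over (more than 0.7 rad from upright) (angle between any of bottle, can, tin, dauber's own z axis and vertical above 0.7 rad).
It also fails if it takes over 109 s, if anything falls off the work surface, if the arm or the gripper's body presses on something with over 40 N, if the wrist force passes 120 N, or if a joint passes its speed limit or range.

ROBOT

A 6-joint arm with a two-finger parallel gripper is mounted at the origin on the work surface. World frame = base frame: x ahead of the robot, y to its left, z up, the work surface at z = 0. Lengths are in m, angles in degrees, forces in N, time in s.
With the tool pointing down it reaches from about 0.35 to 0.875 m from the base axis. Payload 4.2 kg.
Tool frame: the origin (TCP) lies between the finger pads; the fingertips stand 14 mm ahead of it and the grasp point (between the pads) lies 5 mm behind it; z points along the fingers, y is the line along which they close (so a half turn about z gives the same grasp; the last joint's range is limited). The gripper opens to 87 mm and grips with 3 to 60 N. Pads are 19 mm wide; open, the fingers measure 117 mm over their backs; the gripper's body (75 mm by 190 mm) begins 51 mm behind the grasp point.
Start: joints at [-56.402, 22.042, 0.453, 0, -68.411, -14.817], TCP at [0.201, -0.592, 0.237] pointing down, gripper open.
Joint ranges: [-179.83, 179.83], [-69.29, 118.12], [-61.27, 80.66], [-181.25, 117.63], [-171.15, -9.14], [-177.46, 177.46]. Speed limits (degrees/s): [159.86, 159.86, 180, 180, 180, 180].

INTERFACE

Orientations are given as a 3x3 rotation matrix whose columns are the frame's x, y, z axes.
In Python, from station import * gives the robot as it stands. The module is installed in compiled form; this text tells all that it offers.
- The arm moves only by the tool play_rows, never from a script. Its argument "steps" is a list of rows, each an object of numbers: "ax", "ay", "az": the turn, a rotation vector about the tool's x, y, z in degrees; "dx", "dy", "dz": the shift along the tool's x, y, z in mm; "claw": the finger opening in mm, from 0 to 87. A call has 1 to 20 rows; each row shifts and turns the commanded pose from where the row before left it, along the tool's axes as they then stand; what a row does not reach is not made up. A row lasts 1/10 s, in which the tool goes at most 50 mm and 8.59 degrees, less where a joint would pass 70% of its speed; a pose out of reach is approached as far as the arm can. A call with a gripper value outside its range is refused whole. The fingers move at their own pace and stop on an object; the grip force is fixed at half the most. Time passes only in rows, so rows that do not move let the fingers close. It gives the time, the measured TCP pose, the force, the opening and the grip force at its end, in the units of the state.
- sense(): the state, without advancing time (a new reading comes with each control period).
- capture(name): name is "scene" or "top" or "wrist"; returns a dict with "frame" (384x512x3 uint8, blue, green, red), "range_z" (384x512 float32, m along the optical axis (not along the pixel's ray), 0 where there is no reading), "fx", "fy", "cx", "cy" (pixels), "xyz" and "rotation" of the camera in the world. Camera axes: x right, y down, z forward; pixel columns grow to the right and rows downward; lengths in m; the calibration is good to about 2 mm. A picture is of the moment at which its call begins.
- finish_job(): hands the job in; it is judged then, once.
The state is a dict: "time_s": time; "joints": joint angles; "joint_velocities": joint speeds; "effort": joint torques, N m; "tcp_pos": TCP position; "ee_rot": TCP orientation; "wrist_force": force on the tool from outside, world axes, zero at the start; "moment": the same for the moment, N m; "gripper_width": opening from 0.0 (shut) to 1.0 (fully open); "gripper_force": force on a finger pad.
Only numpy, scipy, OpenCV 4.12 (cv2) and the standard library are available. Lean on these libraries where they do the work, as an engineer would, in place of code of your own. Each camera call takes 0.05 s, during which the arm holds its last target. There are 200 camera calls.

## Working session

There is one attempt and no reset: what is moved stays moved. The work goes in short steps, Python scripts to look and compute and a tool call to move; the robot and the scene stay as the last step left them, time stands still between calls to the robot, and variables do not carry over. Pictures are saved under pics/ and viewed, at most 14 in all, crops included, and the job is handed in when it is done.

Besides the shell and the picture viewer there is one more tool, called as name(argument=value, ...) on one line, values as JSON. play_rows: Moves the arm, as the interface text tells. Its arguments: {"type":"object","properties":{"steps":{"type":"array"}},"required":["steps"]}

```bash
mkdir -p pics; cat > h.py <<'E'
from station import *
import numpy as np, cv2, pickle
def cap(n,tag):
    c=capture(n); pickle.dump(c,open(f'{tag}.pkl','wb')); cv2.imwrite(f'pics/{tag}.png',c['frame']); return c
def ld(tag): return pickle.load(open(f'{tag}.pkl','rb'))
def pts(c):
    z=c['range_z']; v,u=np.indices(z.shape)
    P=np.stack([(u-c['cx'])/c['fx']*z,(v-c['cy'])/c['fy']*z,z],-1)
    return P@np.array(c['rotation']).T+np.array(c['xyz'])
E
python3 - <<'E'
from h import *
for n in ('top','scene'):
    c=cap(n,n+'0'); print(n,c['xyz'],np.round(c['rotation'],3).tolist(),c['fx'])
s=sense(); print(s['time_s'],s['tcp_pos'],np.round(s['ee_rot'],4).tolist(),s['gripper_width'])
a=cv2.imread('pics/top0.png'); cv2.imwrite('pics/top0b.png',cv2.resize(a,(800,600),interpolation=cv2.INTER_CUBIC))
E
```

```text
top [ 0.42577096 -0.00384574  0.88426252] [[-0.025, -0.997, 0.076], [-0.999, 0.027, 0.019], [-0.021, -0.076, -0.997]] 366.7073464598585
scene [0.89514607 0.37656326 0.67908069] [[-0.694, 0.531, -0.486], [0.72, 0.51, -0.471], [-0.002, -0.676, -0.737]] 398.535019602853
0.1 [ 0.20106376 -0.59124614  0.23558058] [[-0.9468, -0.3218, -0.0007], [-0.3218, 0.9468, 0.0018], [0.0001, 0.0019, -1.0]] 0.9990798798503242
```

View pics/top0b.png

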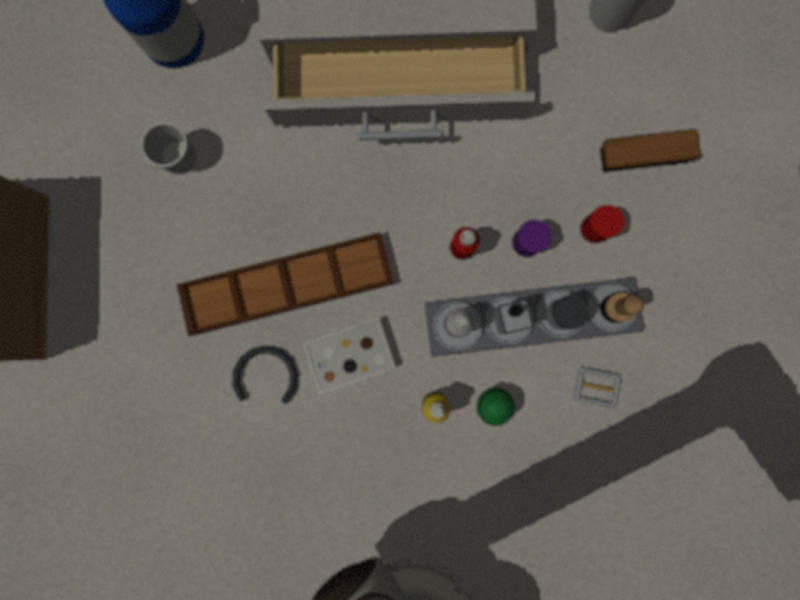

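View pics/scene0.png

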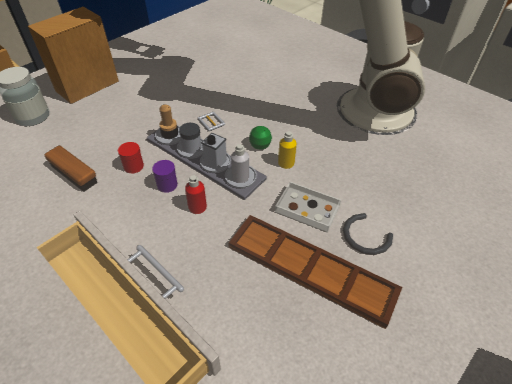

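The top view, with left being +y, shows the caddy on the left at about (287,283) and the grey board on the right at about (535,315). On the board from left to right stand the bottle (458,322), can (515,314), tin (571,309) and dauber (622,305). They go to the bays bottle→rightmost, can→2nd from right, tin→2nd from left and dauber→leftmost.

The look-alikes are all off the board: red bottle (465,242), yellow bottle (436,407), purple tin (533,237) and red tin (603,222).

```bash
cat > m.py <<'E'
from h import *
t=ld('top0');s=ld('scene0')
a=cv2.resize(t['frame'][170:235,268:420],None,fx=5,fy=5,interpolation=cv2.INTER_CUBIC); cv2.imwrite('pics/crop1.png',a)
a=cv2.resize(s['frame'][95:200,140:275],None,fx=5,fy=5,interpolation=cv2.INTER_CUBIC); cv2.imwrite('pics/crop2.png',a)
for tag,c in (('top',t),('scene',s)):
    P=pts(c); ok=c['range_z']>0
    hsv=cv2.cvtColor(c['frame'],cv2.COLOR_BGR2HSV)
    # counter level
    cnt=ok&(abs(P[...,2])<.008)&(abs(P[...,0]-.5)<.15)&(abs(P[...,1])<.35); print(tag,'counter z',np.median(P[cnt][:,2]))
    # caddy by colour
    m=ok&(hsv[...,1]>110)&(hsv[...,0]<20)&(P[...,2]>.003)&(P[...,2]<.03)&(P[...,1]>-.02)&(P[...,1]<.5)&(P[...,0]>.3)&(P[...,0]<.65)
    n,l,st,_=cv2.connectedComponentsWithStats(m.astype(np.uint8)); k=1+np.argmax(st[1:,4]); q=P[l==k]
    print('caddy',len(q),cv2.minAreaRect(q[:,:2].astype(np.float32)*1000),np.percentile(q[:,2],[2,10,50,90,98]).round(4))
    # things: high pts near board
    m=ok&(P[...,2]>.035)&(P[...,2]<.13)&(P[...,1]<0.02)&(P[...,1]>-.45)&(P[...,0]>.3)&(P[...,0]<.6)
    n,l,st,_=cv2.connectedComponentsWithStats(m.astype(np.uint8))
    for k in range(1,n):
        q=P[l==k]
        if len(q)>30: print(len(q),'mid',((q.max(0)+q.min(0))/2).round(4),'zmax',np.percentile(q[:,2],98).round(4),'bgr',c['frame'][l==k].mean(0).round())
    m=ok&(P[...,2]>.008)&(P[...,2]<.03)&(hsv[...,1]<60)&(P[...,1]<-.03)&(P[...,1]>-.43)&(P[...,0]>.33)&(P[...,0]<.55)
    n,l,st,_=cv2.connectedComponentsWithStats(m.astype(np.uint8)); k=1+np.argmax(st[1:,4]); q=P[l==k]
    print('board',len(q),cv2.minAreaRect(q[:,:2].astype(np.float32)*1000),np.percentile(q[:,2],[10,50,90]).round(4))
E
python3 m.py
```

```text
top counter z 3.2069182385074946e-05
caddy 4338 ((525.8098754882812, 181.9388427734375), (79.11946868896484, 320.66314697265625), 12.784244537353516) [0.0069 0.0081 0.0106 0.0182 0.02  ]
224 mid [ 0.5879 -0.2975  0.0489] zmax 0.061 bgr [ 17.  18. 101.]
365 mid [ 0.5784 -0.1914  0.0483] zmax 0.0604 bgr [79. 29. 61.]
273 mid [ 0.576  -0.0905  0.0669] zmax 0.096 bgr [44. 48. 93.]
375 mid [ 0.4743 -0.3099  0.0703] zmax 0.1031 bgr [50. 72. 91.]
458 mid [ 0.468  -0.2347  0.0567] zmax 0.0766 bgr [46. 45. 43.]
411 mid [ 0.464  -0.1548  0.0685] zmax 0.0992 bgr [79. 78. 76.]
275 mid [ 0.4564 -0.077   0.0763] zmax 0.1119 bgr [93. 96. 96.]
417 mid [ 0.3349 -0.1309  0.0462] zmax 0.0558 bgr [32. 66. 22.]
270 mid [ 0.3373 -0.0403  0.0663] zmax 0.0957 bgr [ 52.  94. 105.]
board 3237 ((465.9111633300781, -195.44332885742188), (83.941650390625, 323.4261474609375), 5.375091552734375) [0.0104 0.014  0.0194]
scene counter z 0.00024364939847598688
caddy 6414 ((527.9907836914062, 180.82290649414062), (85.41106414794922, 323.3814392089844), 12.640400886535645) [0.0074 0.0086 0.0107 0.0184 0.0197]
378 mid [ 0.4787 -0.3155  0.0701] zmax 0.1031 bgr [ 62.  91. 117.]
1041 mid [ 0.4692 -0.1969  0.068 ] zmax 0.0982 bgr [85. 84. 85.]
270 mid [ 0.3404 -0.1297  0.0472] zmax 0.0559 bgr [ 55. 108.  47.]
365 mid [ 0.3436 -0.0417  0.0661] zmax 0.0954 bgr [ 48. 126. 146.]
130 mid [ 0.5896 -0.2988  0.049 ] zmax 0.0605 bgr [ 37.  40. 166.]
491 mid [ 0.4616 -0.077   0.0742] zmax 0.1115 bgr [118. 121. 125.]
319 mid [ 0.5808 -0.1929  0.0479] zmax 0.0605 bgr [119.  50.  95.]
441 mid [ 0.5802 -0.091   0.0664] zmax 0.0962 bgr [ 61.  65. 136.]
board 2113 ((470.47601318359375, -196.4745635986328), (85.56769561767578, 324.6222229003906), 6.013051986694336) [0.011  0.0154 0.0217]
```

View pics/crop1.png

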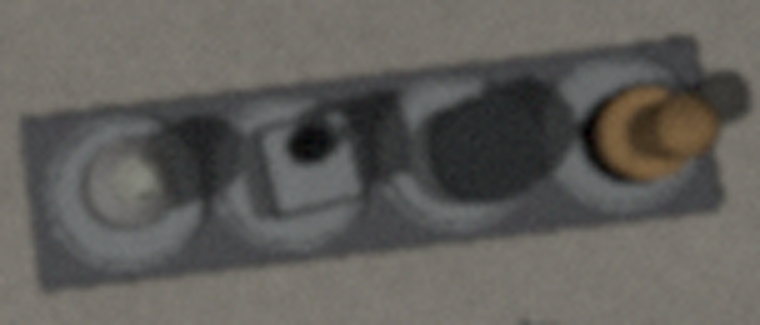

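The crop confirms the row on the board. In crop pixels it is the plain aluminium bottle (125,185), the square can with its black cap (310,165), the dark-lidded tin (500,140) and the wooden dauber (655,130). All four are unpainted and standing on saucers.

Next I turn the tool and take a wrist view.

```bash
cat >> h.py <<'E'
def plan(x,y,z,yaw):
    s=sense(); R=np.array(s['ee_rot']); p=np.array(s['tcp_pos']); 
    cur=np.degrees(np.arctan2(R[1,1],R[0,1])); d=(yaw-cur+90)%180-90
    from scipy.spatial.transform import Rotation as Q
    fy=cur+d; a=np.radians(fy); yt=np.array([np.cos(a),np.sin(a),0]); zt=np.array([0,0,-1.]); T=np.stack([np.cross(yt,zt),yt,zt],1)
    print('t',round(s['time_s'],2),'tcp',p.round(4),'rotvec',Q.from_matrix(R.T@T).as_rotvec(degrees=True).round(2),'then d mm',(T.T@(np.array([x,y,z])-p)*1000).round(1),'w',round(s['gripper_width'],3))
E
python3 -c "
from h import *
plan(.44,-.12,.26,5.5)"
```

```text
t 0.1 tcp [ 0.2011 -0.5912  0.2356] rotvec [ 1.000e-01  7.000e-02 -7.673e+01] then d mm [-446.2 -283.   -24.4] w 0.999
```

play_rows(steps=[{"az": -8,"claw": 87},{"az": -8,"claw": 87},{"az": -8,"claw": 87},{"az": -8,"claw": 87},{"az": -8,"claw": 87},{"az": -8,"claw": 87},{"az": -8,"claw": 87},{"az": -8,"claw": 87},{"az": -8,"claw": 87},{"az": -4.7,"claw": 87},{"claw": 87}])

```text
invalid input at $.steps[0]: expected keys ax, ay, az, dx, dy, dz, claw
```

play_rows(steps=[{"dx": -34,"dy": -22,"dz": -2,"claw": 87},{"dx": -34,"dy": -22,"dz": -2,"claw": 87},{"dx": -34,"dy": -22,"dz": -2,"claw": 87},{"dx": -34,"dy": -22,"dz": -2,"claw": 87},{"dx": -34,"dy": -22,"dz": -2,"claw": 87},{"dx": -34,"dy": -22,"dz": -2,"claw": 87},{"dx": -34,"dy": -22,"dz": -2,"claw": 87},{"dx": -34,"dy": -22,"dz": -2,"claw": 87},{"dx": -34,"dy": -22,"dz": -2,"claw": 87},{"dx": -34,"dy": -22,"dz": -2,"claw": 87},{"dx": -34,"dy": -22,"dz": -2,"claw": 87},{"dx": -34,"dy": -22,"dz": -2,"claw": 87},{"dx": -38,"dy": -19,"claw": 87},{"claw": 87},{"claw": 87}])

```text
invalid input at $.steps[0]: expected keys ax, ay, az, dx, dy, dz, claw
```

```bash
python3 - <<'E'
from h import *
plan(.44,-.12,.26,5.5); c=cap('wrist','w0'); print(c['xyz'],np.round(c['rotation'],3).tolist(),c['fx'])
E
```

```text
t 0.1 tcp [ 0.2011 -0.5912  0.2356] rotvec [ 1.000e-01  7.000e-02 -7.673e+01] then d mm [-446.2 -283.   -24.4] w 0.999
[ 0.13581357 -0.61448012  0.38385244] [[-0.321, 0.917, 0.236], [0.947, 0.31, 0.083], [0.003, 0.25, -0.968]] 265.1218589379082
```

View pics/w0.png

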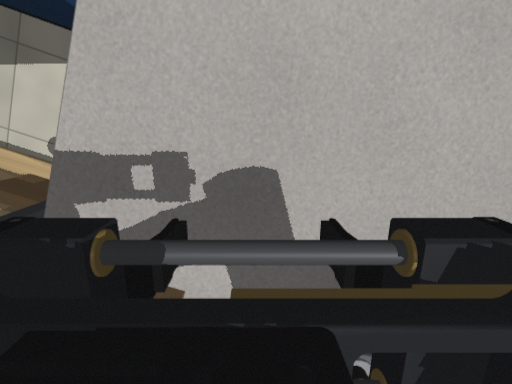

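The wrist view shows only counter, with the fingers at image rows 215–290. The camera looks towards tool +x, and every row needs all seven keys.

play_rows(steps=[{"ax": 0,"ay": 0,"az": -8,"dx": 0,"dy": 0,"dz": 0,"claw": 87},{"ax": 0,"ay": 0,"az": -8,"dx": 0,"dy": 0,"dz": 0,"claw": 87},{"ax": 0,"ay": 0,"az": -8,"dx": 0,"dy": 0,"dz": 0,"claw": 87},{"ax": 0,"ay": 0,"az": -8,"dx": 0,"dy": 0,"dz": 0,"claw": 87},{"ax": 0,"ay": 0,"az": -8,"dx": 0,"dy": 0,"dz": 0,"claw": 87},{"ax": 0,"ay": 0,"az": -8,"dx": 0,"dy": 0,"dz": 0,"claw": 87},{"ax": 0,"ay": 0,"az": -8,"dx": 0,"dy": 0,"dz": 0,"claw": 87},{"ax": 0,"ay": 0,"az": -8,"dx": 0,"dy": 0,"dz": 0,"claw": 87},{"ax": 0,"ay": 0,"az": -8,"dx": 0,"dy": 0,"dz": 0,"claw": 87},{"ax": 0,"ay": 0,"az": -4.7,"dx": 0,"dy": 0,"dz": 0,"claw": 87},{"ax": 0,"ay": 0,"az": 0,"dx": 0,"dy": 0,"dz": 0,"claw": 87}])

```text
time_s: 1.25
tcp_pos: [0.2012, -0.5915, 0.2361]
ee_rot: [[0.095, -0.995, -0.0], [-0.995, -0.095, 0.001], [-0.001, 0.0, -1.0]]
wrist_force: [-0.8, -0.3, -0.5]
gripper_width: 0.997
gripper_force: 0.0
```

play_rows(steps=[{"ax": 0,"ay": 0,"az": 0,"dx": -34,"dy": -22,"dz": -2,"claw": 87},{"ax": 0,"ay": 0,"az": 0,"dx": -34,"dy": -22,"dz": -2,"claw": 87},{"ax": 0,"ay": 0,"az": 0,"dx": -34,"dy": -22,"dz": -2,"claw": 87},{"ax": 0,"ay": 0,"az": 0,"dx": -34,"dy": -22,"dz": -2,"claw": 87},{"ax": 0,"ay": 0,"az": 0,"dx": -34,"dy": -22,"dz": -2,"claw": 87},{"ax": 0,"ay": 0,"az": 0,"dx": -34,"dy": -22,"dz": -2,"claw": 87},{"ax": 0,"ay": 0,"az": 0,"dx": -34,"dy": -22,"dz": -2,"claw": 87},{"ax": 0,"ay": 0,"az": 0,"dx": -34,"dy": -22,"dz": -2,"claw": 87},{"ax": 0,"ay": 0,"az": 0,"dx": -34,"dy": -22,"dz": -2,"claw": 87},{"ax": 0,"ay": 0,"az": 0,"dx": -34,"dy": -22,"dz": -2,"claw": 87},{"ax": 0,"ay": 0,"az": 0,"dx": -34,"dy": -22,"dz": -2,"claw": 87},{"ax": 0,"ay": 0,"az": 0,"dx": -34,"dy": -22,"dz": -2,"claw": 87},{"ax": 0,"ay": 0,"az": 0,"dx": -38,"dy": -22,"dz": 0,"claw": 87},{"ax": 0,"ay": 0,"az": 0,"dx": -38,"dy": -22,"dz": 0,"claw": 87},{"ax": 0,"ay": 0,"az": 0,"dx": 0,"dy": 0,"dz": 0,"claw": 87},{"ax": 0,"ay": 0,"az": 0,"dx": 0,"dy": 0,"dz": 0,"claw": 87}])

```text
time_s: 2.85
tcp_pos: [0.4616, -0.0796, 0.2603]
ee_rot: [[0.096, -0.995, -0.001], [-0.995, -0.096, -0.0], [-0.0, 0.001, -1.0]]
wrist_force: [0.2, 0.2, 0.9]
gripper_width: 1.0
gripper_force: 0.0
```

```bash
python3 - <<'E'
from h import *
plan(.457,-.078,.2,5.5); c=cap('wrist','w1'); print(c['xyz'],np.round(c['rotation'],3).tolist(),c['fx'])
P=pts(c); ok=(c['range_z']>0)&(c['range_z']>.2)
m=ok&(P[...,2]>.035)&(P[...,2]<.13)&(P[...,1]<0.02)&(P[...,1]>-.45)&(P[...,0]>.42)&(P[...,0]<.53)
n,l,st,_=cv2.connectedComponentsWithStats(m.astype(np.uint8))
for k in range(1,n):
    q=P[l==k]
    if len(q)>100: print(len(q),st[k],'mid',((q.max(0)+q.min(0))/2).round(4),'zmax',np.percentile(q[:,2],98).round(4))
# can top square
m=ok&(abs(P[...,2]-.084)<.004)&(np.hypot(P[...,0]-.464,P[...,1]+.157)<.04); q=P[m]
print('can top',len(q),cv2.minAreaRect(q[:,:2].astype(np.float32)*1000))
for tag in('top0','scene0'):
    c2=ld(tag);P2=pts(c2); m=(abs(P2[...,2]-.084)<.004)&(np.hypot(P2[...,0]-.464,P2[...,1]+.157)<.04); q=P2[m]; print(tag,len(q),cv2.minAreaRect(q[:,:2].astype(np.float32)*1000))
E
```

```text
t 2.85 tcp [ 0.4616 -0.0796  0.2603] rotvec [0.05 0.   0.02] then d mm [-2.1  4.5 60.3] w 1.0
[ 0.4677142  -0.14863995  0.40857024] [[-0.995, -0.092, -0.026], [-0.095, 0.963, 0.25], [0.002, 0.252, -0.968]] 265.1218589379082
1720 [ 239   24   43   52 1720] mid [ 0.4677 -0.2359  0.0559] zmax 0.0757
1250 [ 238  101   39   40 1250] mid [ 0.463  -0.1552  0.0911] zmax 0.0991
875 [241 164  31  36 875] mid [ 0.4569 -0.0786  0.0742] zmax 0.112
can top 1043 ((463.09173583984375, -155.57568359375), (40.9714469909668, 40.977943420410156), 11.954537391662598)
top0 295 ((463.6092224121094, -154.62039184570312), (40.594017028808594, 41.392738342285156), 12.515837669372559)
scene0 186 ((466.16595458984375, -156.56640625), (43.86436462402344, 43.80442428588867), 12.016674041748047)
```

View pics/w1.png

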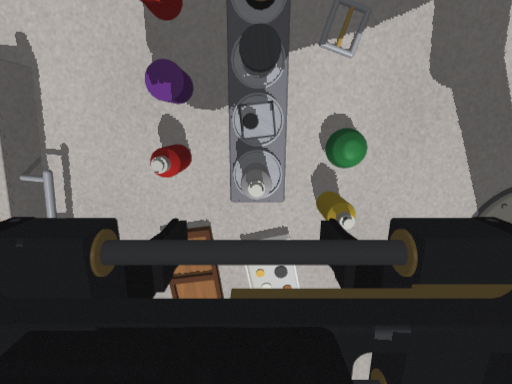

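The wrist view shows the can top at (258,121), bottle (257,175), tin (260,45) and the decoys to the sides. The heights (112, 84 plus cap at 99, 76 mm) agree with the top and scene views. I grasp the bottle.

play_rows(steps=[{"ax": 0,"ay": 0,"az": 0,"dx": -1.6,"dy": 4.5,"dz": 20,"claw": 87},{"ax": 0,"ay": 0,"az": 0,"dx": 0,"dy": 0,"dz": 30,"claw": 87},{"ax": 0,"ay": 0,"az": 0,"dx": 0,"dy": 0,"dz": 40,"claw": 87},{"ax": 0,"ay": 0,"az": 0,"dx": 0,"dy": 0,"dz": 40,"claw": 87},{"ax": 0,"ay": 0,"az": 0,"dx": 0,"dy": 0,"dz": 30,"claw": 87},{"ax": 0,"ay": 0,"az": 0,"dx": 0,"dy": 0,"dz": 20,"claw": 87},{"ax": 0,"ay": 0,"az": 0,"dx": 0,"dy": 0,"dz": 19,"claw": 87},{"ax": 0,"ay": 0,"az": 0,"dx": 0,"dy": 0,"dz": 0,"claw": 87},{"ax": 0,"ay": 0,"az": 0,"dx": 0,"dy": 0,"dz": 0,"claw": 50},{"ax": 0,"ay": 0,"az": 0,"dx": 0,"dy": 0,"dz": 0,"claw": 50},{"ax": 0,"ay": 0,"az": 0,"dx": 0,"dy": 0,"dz": 0,"claw": 30},{"ax": 0,"ay": 0,"az": 0,"dx": 0,"dy": 0,"dz": 0,"claw": 30},{"ax": 0,"ay": 0,"az": 0,"dx": 0,"dy": 0,"dz": 0,"claw": 30},{"ax": 0,"ay": 0,"az": 0,"dx": 0,"dy": 0,"dz": 0,"claw": 30},{"ax": 0,"ay": 0,"az": 0,"dx": 0,"dy": 0,"dz": 0,"claw": 30}])

```text
time_s: 4.4
tcp_pos: [0.4573, -0.0792, 0.0618]
ee_rot: [[0.096, -0.995, 0.001], [-0.995, -0.096, 0.0], [0.0, -0.001, -1.0]]
wrist_force: [-0.1, 0.3, -0.9]
gripper_width: 0.451
gripper_force: 30.2
```

play_rows(steps=[{"ax": 0,"ay": 0,"az": 0,"dx": 0,"dy": 0,"dz": -10,"claw": 30},{"ax": 0,"ay": 0,"az": 0,"dx": 0,"dy": 0,"dz": -25,"claw": 30},{"ax": 0,"ay": 0,"az": 0,"dx": 0,"dy": 0,"dz": -35,"claw": 30},{"ax": 0,"ay": 0,"az": 0,"dx": 0,"dy": 0,"dz": -35,"claw": 30},{"ax": 0,"ay": 0,"az": 0,"dx": 0,"dy": 0,"dz": -25,"claw": 30},{"ax": 0,"ay": 0,"az": -3.6,"dx": 0,"dy": 0,"dz": -10,"claw": 30},{"ax": 0,"ay": 0,"az": -3.6,"dx": 0,"dy": 0,"dz": 0,"claw": 30},{"ax": 0,"ay": 0,"az": 0,"dx": 0,"dy": 0,"dz": 0,"claw": 30}])

```text
time_s: 5.2
tcp_pos: [0.4567, -0.0793, 0.2024]
ee_rot: [[0.219, -0.976, 0.001], [-0.976, -0.219, 0.0], [-0.0, -0.001, -1.0]]
wrist_force: [0.1, -0.5, -1.7]
gripper_width: 0.453
gripper_force: 30.0
```

```bash
python3 - <<'E'
from h import *
plan(.5522,.0674,.055,12.7); print(sense()['wrist_force'])
E
```

```text
t 5.2 tcp [ 0.4567 -0.0793  0.2024] rotvec [-0.06  0.01 -0.03] then d mm [-122.1 -125.4  147.4] w 0.453
[ 0.08439809 -0.48254165 -1.70828809]
```

play_rows(steps=[{"ax": 0,"ay": 0,"az": 0,"dx": -12,"dy": -12.4,"dz": 0,"claw": 30},{"ax": 0,"ay": 0,"az": 0,"dx": -22,"dy": -23,"dz": 0,"claw": 30},{"ax": 0,"ay": 0,"az": 0,"dx": -27,"dy": -27,"dz": 0,"claw": 30},{"ax": 0,"ay": 0,"az": 0,"dx": -27,"dy": -27,"dz": 0,"claw": 30},{"ax": 0,"ay": 0,"az": 0,"dx": -22,"dy": -23,"dz": 0,"claw": 30},{"ax": 0,"ay": 0,"az": 0,"dx": -12,"dy": -13,"dz": 0,"claw": 30},{"ax": 0,"ay": 0,"az": 0,"dx": 0,"dy": 0,"dz": 10,"claw": 30},{"ax": 0,"ay": 0,"az": 0,"dx": 0,"dy": 0,"dz": 25,"claw": 30},{"ax": 0,"ay": 0,"az": 0,"dx": 0,"dy": 0,"dz": 35,"claw": 30},{"ax": 0,"ay": 0,"az": 0,"dx": 0,"dy": 0,"dz": 30,"claw": 30},{"ax": 0,"ay": 0,"az": 0,"dx": 0,"dy": 0,"dz": 20,"claw": 30},{"ax": 0,"ay": 0,"az": 0,"dx": 0,"dy": 0,"dz": 10,"claw": 30},{"ax": 0,"ay": 0,"az": 0,"dx": 0,"dy": 0,"dz": 5,"claw": 30},{"ax": 0,"ay": 0,"az": 0,"dx": 0,"dy": 0,"dz": 5,"claw": 30},{"ax": 0,"ay": 0,"az": 0,"dx": 0,"dy": 0,"dz": 3,"claw": 30},{"ax": 0,"ay": 0,"az": 0,"dx": 0,"dy": 0,"dz": 2,"claw": 30},{"ax": 0,"ay": 0,"az": 0,"dx": 0,"dy": 0,"dz": 0,"claw": 30}])

```text
time_s: 6.9
tcp_pos: [0.5527, 0.0673, 0.0569]
ee_rot: [[0.22, -0.976, 0.001], [-0.976, -0.22, 0.0], [-0.0, -0.001, -1.0]]
wrist_force: [-0.6, 0.0, -0.7]
gripper_width: 0.453
gripper_force: 30.0
```

play_rows(steps=[{"ax": 0,"ay": 0,"az": 0,"dx": 0,"dy": 0,"dz": 1,"claw": 30},{"ax": 0,"ay": 0,"az": 0,"dx": 0,"dy": 0,"dz": 0,"claw": 30},{"ax": 0,"ay": 0,"az": 0,"dx": 0,"dy": 0,"dz": 0,"claw": 50},{"ax": 0,"ay": 0,"az": 0,"dx": 0,"dy": 0,"dz": 0,"claw": 70},{"ax": 0,"ay": 0,"az": 0,"dx": 0,"dy": 0,"dz": 0,"claw": 80},{"ax": 0,"ay": 0,"az": 0,"dx": 0,"dy": 0,"dz": 0,"claw": 80},{"ax": 0,"ay": 0,"az": 0,"dx": 0,"dy": 0,"dz": -15,"claw": 80},{"ax": 0,"ay": 0,"az": 0,"dx": 0,"dy": 0,"dz": -30,"claw": 80},{"ax": 0,"ay": 0,"az": 0,"dx": 0,"dy": 0,"dz": -40,"claw": 80},{"ax": 0,"ay": 0,"az": 0,"dx": 0,"dy": 0,"dz": -40,"claw": 80},{"ax": 0,"ay": 0,"az": 0,"dx": 0,"dy": 0,"dz": -20,"claw": 80},{"ax": 0,"ay": 0,"az": 0,"dx": 0,"dy": 0,"dz": 0,"claw": 80}])

```text
time_s: 8.1
tcp_pos: [0.5545, 0.0678, 0.2046]
ee_rot: [[0.22, -0.975, 0.008], [-0.975, -0.22, 0.003], [-0.001, -0.008, -1.0]]
wrist_force: [-0.7, 0.2, -0.2]
gripper_width: 0.916
gripper_force: 0.0
```

```bash
cat > chk.py <<'E'
from h import *
import sys
def bays(tag,C=(.5265,.1815),yaw=12.7):
    a=np.radians(yaw); R=np.array([[np.cos(a),-np.sin(a)],[np.sin(a),np.cos(a)]])
    for n in('scene','top'):
        c=cap(n,tag+n); P=pts(c); q=(P[...,:2]-C)@R; 
        for y in(.117,.039,-.039,-.117):
            m=(c['range_z']>0)&(abs(q[...,0])<.04)&(abs(q[...,1]-y)<.037)&(P[...,2]>.028)&(P[...,2]<.115)
            if m.sum()>20:
                e=q[m]; r=cv2.minAreaRect(e.astype(np.float32)*1000); print(n,y,'mid',((e.max(0)+e.min(0))/2*1000).round(1),'zmax',np.percentile(P[m][:,2],98).round(4))
E
python3 - <<'E'
from chk import *
bays('a')
plan(.4632,-.1556,.054,12.2)
E
```

```text
scene -0.117 mid [   4.7 -116.5] zmax 0.1058
top -0.117 mid [   2.3 -110.8] zmax 0.1063
t 8.2 tcp [0.5521 0.0673 0.2004] rotvec [-0.    0.03  0.46] then d mm [199.  134.  146.4] w 0.917
```

Bottle is in its bay, top at 106 mm and centred within a few mm. Next is the can.

play_rows(steps=[{"ax": 0,"ay": 0,"az": 0.5,"dx": 14,"dy": 10,"dz": 0,"claw": 87},{"ax": 0,"ay": 0,"az": 0,"dx": 30,"dy": 20,"dz": 0,"claw": 87},{"ax": 0,"ay": 0,"az": 0,"dx": 37,"dy": 25,"dz": 0,"claw": 87},{"ax": 0,"ay": 0,"az": 0,"dx": 37,"dy": 25,"dz": 0,"claw": 87},{"ax": 0,"ay": 0,"az": 0,"dx": 37,"dy": 25,"dz": 0,"claw": 87},{"ax": 0,"ay": 0,"az": 0,"dx": 30,"dy": 20,"dz": 0,"claw": 87},{"ax": 0,"ay": 0,"az": 0,"dx": 14,"dy": 9,"dz": 0,"claw": 87},{"ax": 0,"ay": 0,"az": 0,"dx": 0,"dy": 0,"dz": 15,"claw": 87},{"ax": 0,"ay": 0,"az": 0,"dx": 0,"dy": 0,"dz": 30,"claw": 87},{"ax": 0,"ay": 0,"az": 0,"dx": 0,"dy": 0,"dz": 40,"claw": 87},{"ax": 0,"ay": 0,"az": 0,"dx": 0,"dy": 0,"dz": 30,"claw": 87},{"ax": 0,"ay": 0,"az": 0,"dx": 0,"dy": 0,"dz": 20,"claw": 87},{"ax": 0,"ay": 0,"az": 0,"dx": 0,"dy": 0,"dz": 11.4,"claw": 87},{"ax": 0,"ay": 0,"az": 0,"dx": 0,"dy": 0,"dz": 0,"claw": 60},{"ax": 0,"ay": 0,"az": 0,"dx": 0,"dy": 0,"dz": 0,"claw": 50},{"ax": 0,"ay": 0,"az": 0,"dx": 0,"dy": 0,"dz": 0,"claw": 30},{"ax": 0,"ay": 0,"az": 0,"dx": 0,"dy": 0,"dz": 0,"claw": 30},{"ax": 0,"ay": 0,"az": 0,"dx": 0,"dy": 0,"dz": 0,"claw": 30},{"ax": 0,"ay": 0,"az": 0,"dx": 0,"dy": 0,"dz": 0,"claw": 30},{"ax": 0,"ay": 0,"az": 0,"dx": 0,"dy": 0,"dz": 0,"claw": 30}])

```text
time_s: 10.2
tcp_pos: [0.464, -0.1556, 0.0545]
ee_rot: [[0.211, -0.977, 0.001], [-0.977, -0.211, 0.0], [0.0, -0.001, -1.0]]
wrist_force: [0.6, 0.7, 2.1]
gripper_width: 0.458
gripper_force: 30.0
```

```bash
python3 - <<'E'
from h import *
plan(.5351,.1435,.048,12.7)
E
```

```text
t 10.2 tcp [ 0.464  -0.1556  0.0545] rotvec [-0.06 -0.01 -0.51] then d mm [-276.1 -135.1    6.5] w 0.458
```

play_rows(steps=[{"ax": 0,"ay": 0,"az": 0,"dx": 0,"dy": 0,"dz": -10,"claw": 30},{"ax": 0,"ay": 0,"az": 0,"dx": 0,"dy": 0,"dz": -26,"claw": 30},{"ax": 0,"ay": 0,"az": 0,"dx": 0,"dy": 0,"dz": -37,"claw": 30},{"ax": 0,"ay": 0,"az": 0,"dx": 0,"dy": 0,"dz": -37,"claw": 30},{"ax": 0,"ay": 0,"az": 0,"dx": 0,"dy": 0,"dz": -26,"claw": 30},{"ax": 0,"ay": 0,"az": -0.5,"dx": 0,"dy": 0,"dz": -10,"claw": 30},{"ax": 0,"ay": 0,"az": 0,"dx": -15,"dy": -7,"dz": 0,"claw": 30},{"ax": 0,"ay": 0,"az": 0,"dx": -31,"dy": -15,"dz": 0,"claw": 30},{"ax": 0,"ay": 0,"az": 0,"dx": -40,"dy": -20,"dz": 0,"claw": 30},{"ax": 0,"ay": 0,"az": 0,"dx": -40,"dy": -20,"dz": 0,"claw": 30},{"ax": 0,"ay": 0,"az": 0,"dx": -40,"dy": -20,"dz": 0,"claw": 30},{"ax": 0,"ay": 0,"az": 0,"dx": -40,"dy": -20,"dz": 0,"claw": 30},{"ax": 0,"ay": 0,"az": 0,"dx": -36,"dy": -16,"dz": 0,"claw": 30},{"ax": 0,"ay": 0,"az": 0,"dx": -24,"dy": -12,"dz": 0,"claw": 30},{"ax": 0,"ay": 0,"az": 0,"dx": -10,"dy": -5,"dz": 0,"claw": 30},{"ax": 0,"ay": 0,"az": 0,"dx": 0,"dy": 0,"dz": 0,"claw": 30},{"ax": 0,"ay": 0,"az": 0,"dx": 0,"dy": 0,"dz": 0,"claw": 30}])

```text
time_s: 11.9
tcp_pos: [0.534, 0.1424, 0.1994]
ee_rot: [[0.219, -0.976, -0.002], [-0.976, -0.219, -0.001], [0.001, 0.002, -1.0]]
wrist_force: [0.8, -0.5, -1.4]
gripper_width: 0.459
gripper_force: 30.0
```

```bash
python3 - <<'E'
from h import *
plan(.5351,.1435,.0485,12.7)
E
```

```text
t 11.9 tcp [0.534  0.1424 0.1994] rotvec [ 0.13 -0.03 -0.04] then d mm [ -0.8  -1.3 150.9] w 0.459
```

play_rows(steps=[{"ax": 0,"ay": 0,"az": 0,"dx": 0,"dy": 0,"dz": 10,"claw": 30},{"ax": 0,"ay": 0,"az": 0,"dx": 0,"dy": 0,"dz": 25,"claw": 30},{"ax": 0,"ay": 0,"az": 0,"dx": 0,"dy": 0,"dz": 35,"claw": 30},{"ax": 0,"ay": 0,"az": 0,"dx": 0,"dy": 0,"dz": 30,"claw": 30},{"ax": 0,"ay": 0,"az": 0,"dx": 0,"dy": 0,"dz": 25,"claw": 30},{"ax": 0,"ay": 0,"az": 0,"dx": 0,"dy": 0,"dz": 12,"claw": 30},{"ax": 0,"ay": 0,"az": 0,"dx": 0,"dy": 0,"dz": 6,"claw": 30},{"ax": 0,"ay": 0,"az": 0,"dx": 0,"dy": 0,"dz": 4,"claw": 30},{"ax": 0,"ay": 0,"az": 0,"dx": 0,"dy": 0,"dz": 3,"claw": 30},{"ax": 0,"ay": 0,"az": 0,"dx": 0,"dy": 0,"dz": 1,"claw": 30},{"ax": 0,"ay": 0,"az": 0,"dx": 0,"dy": 0,"dz": 0,"claw": 30},{"ax": 0,"ay": 0,"az": 0,"dx": 0,"dy": 0,"dz": 0,"claw": 30}])

```text
time_s: 13.1
tcp_pos: [0.5351, 0.1435, 0.0497]
ee_rot: [[0.22, -0.976, 0.001], [-0.976, -0.22, 0.001], [-0.0, -0.001, -1.0]]
wrist_force: [-0.7, -0.5, -1.1]
gripper_width: 0.454
gripper_force: 30.0
```

play_rows(steps=[{"ax": 0,"ay": 0,"az": 0,"dx": 0,"dy": 0,"dz": 1,"claw": 30},{"ax": 0,"ay": 0,"az": 0,"dx": 0,"dy": 0,"dz": 0,"claw": 30},{"ax": 0,"ay": 0,"az": 0,"dx": 0,"dy": 0,"dz": 0,"claw": 50},{"ax": 0,"ay": 0,"az": 0,"dx": 0,"dy": 0,"dz": 0,"claw": 70},{"ax": 0,"ay": 0,"az": 0,"dx": 0,"dy": 0,"dz": 0,"claw": 80},{"ax": 0,"ay": 0,"az": 0,"dx": 0,"dy": 0,"dz": 0,"claw": 80},{"ax": 0,"ay": 0,"az": 0,"dx": 0,"dy": 0,"dz": -15,"claw": 80},{"ax": 0,"ay": 0,"az": 0,"dx": 0,"dy": 0,"dz": -30,"claw": 80},{"ax": 0,"ay": 0,"az": 0,"dx": 0,"dy": 0,"dz": -40,"claw": 80},{"ax": 0,"ay": 0,"az": 0,"dx": 0,"dy": 0,"dz": -40,"claw": 80},{"ax": 0,"ay": 0,"az": 0,"dx": 0,"dy": 0,"dz": -26,"claw": 87},{"ax": 0,"ay": 0,"az": 3.6,"dx": 0,"dy": 0,"dz": 0,"claw": 87},{"ax": 0,"ay": 0,"az": 3.6,"dx": 0,"dy": 0,"dz": 0,"claw": 87},{"ax": 0,"ay": 0,"az": 0,"dx": 0,"dy": 0,"dz": 0,"claw": 87},{"ax": 0,"ay": 0,"az": 0,"dx": 0,"dy": 0,"dz": 0,"claw": 87}])

```text
time_s: 14.6
tcp_pos: [0.5346, 0.1432, 0.199]
ee_rot: [[0.097, -0.995, -0.0], [-0.995, -0.097, -0.0], [0.0, 0.0, -1.0]]
wrist_force: [-0.6, 0.0, -0.6]
gripper_width: 1.002
gripper_force: 0.0
```

```bash
python3 - <<'E'
from chk import *
bays('b')
c=ld('btop');P=pts(c)
for nm,xy,zr in(('tin',(.468,-.235),(.07,.08)),('dauber',(.476,-.312),(.055,.11)),('dauber top',(.476,-.312),(.09,.11))):
  for t in('btop','bscene'):
    P=pts(ld(t)); m=(np.hypot(P[...,0]-xy[0],P[...,1]-xy[1])<.036)&(P[...,2]>zr[0])&(P[...,2]<zr[1]); q=P[m]
    print(nm,t,len(q),cv2.minEnclosingCircle(q[:,:2].astype(np.float32)*1000) if len(q) else '',np.percentile(q[:,2],98))
plan(.468,-.2352,.051,5.5)
E
```

```text
scene -0.039 mid [  1.1 -40.3] zmax 0.0928
scene -0.117 mid [   4.4 -116.5] zmax 0.1056
top -0.039 mid [ -1.  -40.3] zmax 0.0921
top -0.117 mid [  -0.7 -115.3] zmax 0.1059
tin btop 388 ((467.9716491699219, -234.745849609375), 24.271780014038086) 0.0767317514478813
tin bscene 239 ((472.7049255371094, -236.81410217285156), 25.134428024291992) 0.07670345750239672
dauber btop 198 ((474.5462646484375, -313.5874938964844), 13.803884506225586) 0.10352360291715165
dauber bscene 203 ((478.1549072265625, -314.1756896972656), 14.354470252990723) 0.10317066753261252
dauber top btop 137 ((474.5462646484375, -313.5874938964844), 13.803884506225586) 0.1037361623034323
dauber top bscene 89 ((478.0106506347656, -313.8004455566406), 14.34506607055664) 0.10337911561582226
t 14.7 tcp [0.5347 0.1432 0.1989] rotvec [ 0.03 -0.02  0.03] then d mm [370.3 102.7 147.9] w 1.001
```

Can is seated, top at 92 mm. Next is the tin.

play_rows(steps=[{"ax": 0,"ay": 0,"az": 0,"dx": 15,"dy": 4,"dz": 0,"claw": 87},{"ax": 0,"ay": 0,"az": 0,"dx": 30,"dy": 8,"dz": 0,"claw": 87},{"ax": 0,"ay": 0,"az": 0,"dx": 40,"dy": 11,"dz": 0,"claw": 87},{"ax": 0,"ay": 0,"az": 0,"dx": 40,"dy": 11,"dz": 0,"claw": 87},{"ax": 0,"ay": 0,"az": 0,"dx": 40,"dy": 11,"dz": 0,"claw": 87},{"ax": 0,"ay": 0,"az": 0,"dx": 40,"dy": 11,"dz": 0,"claw": 87},{"ax": 0,"ay": 0,"az": 0,"dx": 40,"dy": 11,"dz": 0,"claw": 87},{"ax": 0,"ay": 0,"az": 0,"dx": 40,"dy": 11,"dz": 0,"claw": 87},{"ax": 0,"ay": 0,"az": 0,"dx": 40,"dy": 11,"dz": 0,"claw": 87},{"ax": 0,"ay": 0,"az": 0,"dx": 30,"dy": 8,"dz": 0,"claw": 87},{"ax": 0,"ay": 0,"az": 0,"dx": 15,"dy": 5,"dz": 0,"claw": 87},{"ax": 0,"ay": 0,"az": 0,"dx": 0,"dy": 0,"dz": 15,"claw": 87},{"ax": 0,"ay": 0,"az": 0,"dx": 0,"dy": 0,"dz": 30,"claw": 87},{"ax": 0,"ay": 0,"az": 0,"dx": 0,"dy": 0,"dz": 40,"claw": 87},{"ax": 0,"ay": 0,"az": 0,"dx": 0,"dy": 0,"dz": 30,"claw": 87},{"ax": 0,"ay": 0,"az": 0,"dx": 0,"dy": 0,"dz": 20,"claw": 87},{"ax": 0,"ay": 0,"az": 0,"dx": 0,"dy": 0,"dz": 10,"claw": 87},{"ax": 0,"ay": 0,"az": 0,"dx": 0,"dy": 0,"dz": 3,"claw": 87},{"ax": 0,"ay": 0,"az": 0,"dx": 0,"dy": 0,"dz": 0,"claw": 87}])

```text
time_s: 16.6
tcp_pos: [0.4688, -0.2351, 0.0515]
ee_rot: [[0.096, -0.995, 0.001], [-0.995, -0.096, -0.0], [0.0, -0.0, -1.0]]
wrist_force: [0.6, -0.7, 0.7]
gripper_width: 0.998
gripper_force: 0.0
```

play_rows(steps=[{"ax": 0,"ay": 0,"az": 0,"dx": 0,"dy": 0,"dz": 0,"claw": 60},{"ax": 0,"ay": 0,"az": 0,"dx": 0,"dy": 0,"dz": 0,"claw": 50},{"ax": 0,"ay": 0,"az": 0,"dx": 0,"dy": 0,"dz": 0,"claw": 35},{"ax": 0,"ay": 0,"az": 0,"dx": 0,"dy": 0,"dz": 0,"claw": 35},{"ax": 0,"ay": 0,"az": 0,"dx": 0,"dy": 0,"dz": 0,"claw": 35},{"ax": 0,"ay": 0,"az": 0,"dx": 0,"dy": 0,"dz": 0,"claw": 35},{"ax": 0,"ay": 0,"az": 0,"dx": 0,"dy": 0,"dz": 0,"claw": 35}])

```text
time_s: 17.3
tcp_pos: [0.4689, -0.2348, 0.0513]
ee_rot: [[0.096, -0.995, 0.001], [-0.995, -0.096, -0.0], [0.0, -0.001, -1.0]]
wrist_force: [-0.0, 1.1, 0.7]
gripper_width: 0.545
gripper_force: 29.4
```

```bash
python3 - <<'E'
from h import *
plan(.5179,.2195,.045,12.7)
E
```

```text
t 17.3 tcp [ 0.4689 -0.2348  0.0513] rotvec [-0.03 -0.01 -7.21] then d mm [-432.4 -147.7    6.3] w 0.545
```

play_rows(steps=[{"ax": 0,"ay": 0,"az": 0,"dx": 0,"dy": 0,"dz": -10,"claw": 35},{"ax": 0,"ay": 0,"az": 0,"dx": 0,"dy": 0,"dz": -26,"claw": 35},{"ax": 0,"ay": 0,"az": 0,"dx": 0,"dy": 0,"dz": -38,"claw": 35},{"ax": 0,"ay": 0,"az": 0,"dx": 0,"dy": 0,"dz": -38,"claw": 35},{"ax": 0,"ay": 0,"az": 0,"dx": 0,"dy": 0,"dz": -26,"claw": 35},{"ax": 0,"ay": 0,"az": -3.6,"dx": 0,"dy": 0,"dz": -10,"claw": 35},{"ax": 0,"ay": 0,"az": -3.6,"dx": 0,"dy": 0,"dz": 0,"claw": 35},{"ax": 0,"ay": 0,"az": 0,"dx": 0,"dy": 0,"dz": 0,"claw": 35}])

```text
time_s: 18.1
tcp_pos: [0.4682, -0.2346, 0.1998]
ee_rot: [[0.219, -0.976, 0.0], [-0.976, -0.219, 0.0], [-0.0, -0.001, -1.0]]
wrist_force: [-0.7, -1.1, -3.2]
gripper_width: 0.537
gripper_force: 29.4
```

play_rows(steps=[{"ax": 0,"ay": 0,"az": 0,"dx": -15,"dy": -5,"dz": 0,"claw": 35},{"ax": 0,"ay": 0,"az": 0,"dx": -30,"dy": -10,"dz": 0,"claw": 35},{"ax": 0,"ay": 0,"az": 0,"dx": -41,"dy": -14,"dz": 0,"claw": 35},{"ax": 0,"ay": 0,"az": 0,"dx": -41,"dy": -14,"dz": 0,"claw": 35},{"ax": 0,"ay": 0,"az": 0,"dx": -41,"dy": -14,"dz": 0,"claw": 35},{"ax": 0,"ay": 0,"az": 0,"dx": -41,"dy": -14,"dz": 0,"claw": 35},{"ax": 0,"ay": 0,"az": 0,"dx": -41,"dy": -14,"dz": 0,"claw": 35},{"ax": 0,"ay": 0,"az": 0,"dx": -41,"dy": -14,"dz": 0,"claw": 35},{"ax": 0,"ay": 0,"az": 0,"dx": -41,"dy": -14,"dz": 0,"claw": 35},{"ax": 0,"ay": 0,"az": 0,"dx": -41,"dy": -14,"dz": 0,"claw": 35},{"ax": 0,"ay": 0,"az": 0,"dx": -30,"dy": -10,"dz": 0,"claw": 35},{"ax": 0,"ay": 0,"az": 0,"dx": -20,"dy": -7,"dz": 0,"claw": 35},{"ax": 0,"ay": 0,"az": 0,"dx": -9,"dy": -4,"dz": 0,"claw": 35},{"ax": 0,"ay": 0,"az": 0,"dx": 0,"dy": 0,"dz": 0,"claw": 35},{"ax": 0,"ay": 0,"az": 0,"dx": 0,"dy": 0,"dz": 0,"claw": 35}])

```text
time_s: 19.6
tcp_pos: [0.5178, 0.218, 0.1989]
ee_rot: [[0.218, -0.976, -0.001], [-0.976, -0.218, -0.001], [0.001, 0.001, -1.0]]
wrist_force: [-0.1, -0.4, -2.8]
gripper_width: 0.541
gripper_force: 29.4
```

```bash
python3 - <<'E'
from h import *
plan(.5179,.2195,.0453,12.7)
E
```

```text
t 19.6 tcp [0.5178 0.218  0.1989] rotvec [ 0.08 -0.03 -0.09] then d mm [ -1.5  -0.4 153.6] w 0.541
```

play_rows(steps=[{"ax": 0,"ay": 0,"az": 0,"dx": 0,"dy": 0,"dz": 10,"claw": 35},{"ax": 0,"ay": 0,"az": 0,"dx": 0,"dy": 0,"dz": 25,"claw": 35},{"ax": 0,"ay": 0,"az": 0,"dx": 0,"dy": 0,"dz": 35,"claw": 35},{"ax": 0,"ay": 0,"az": 0,"dx": 0,"dy": 0,"dz": 30,"claw": 35},{"ax": 0,"ay": 0,"az": 0,"dx": 0,"dy": 0,"dz": 25,"claw": 35},{"ax": 0,"ay": 0,"az": 0,"dx": 0,"dy": 0,"dz": 13,"claw": 35},{"ax": 0,"ay": 0,"az": 0,"dx": 0,"dy": 0,"dz": 6,"claw": 35},{"ax": 0,"ay": 0,"az": 0,"dx": 0,"dy": 0,"dz": 4,"claw": 35},{"ax": 0,"ay": 0,"az": 0,"dx": 0,"dy": 0,"dz": 3,"claw": 35},{"ax": 0,"ay": 0,"az": 0,"dx": 0,"dy": 0,"dz": 2,"claw": 35},{"ax": 0,"ay": 0,"az": 0,"dx": 0,"dy": 0,"dz": 0,"claw": 35},{"ax": 0,"ay": 0,"az": 0,"dx": 0,"dy": 0,"dz": 0,"claw": 35}])

```text
time_s: 20.8
tcp_pos: [0.5184, 0.2194, 0.0467]
ee_rot: [[0.22, -0.976, 0.001], [-0.976, -0.22, 0.001], [-0.0, -0.001, -1.0]]
wrist_force: [1.0, 0.4, -1.9]
gripper_width: 0.547
gripper_force: 29.4
```

play_rows(steps=[{"ax": 0,"ay": 0,"az": 0,"dx": 0,"dy": 0,"dz": 1.4,"claw": 35},{"ax": 0,"ay": 0,"az": 0,"dx": 0,"dy": 0,"dz": 0,"claw": 35},{"ax": 0,"ay": 0,"az": 0,"dx": 0,"dy": 0,"dz": 0,"claw": 55},{"ax": 0,"ay": 0,"az": 0,"dx": 0,"dy": 0,"dz": 0,"claw": 70},{"ax": 0,"ay": 0,"az": 0,"dx": 0,"dy": 0,"dz": 0,"claw": 85},{"ax": 0,"ay": 0,"az": 0,"dx": 0,"dy": 0,"dz": 0,"claw": 85},{"ax": 0,"ay": 0,"az": 0,"dx": 0,"dy": 0,"dz": -15,"claw": 85},{"ax": 0,"ay": 0,"az": 0,"dx": 0,"dy": 0,"dz": -30,"claw": 85},{"ax": 0,"ay": 0,"az": 0,"dx": 0,"dy": 0,"dz": -40,"claw": 85},{"ax": 0,"ay": 0,"az": 0,"dx": 0,"dy": 0,"dz": -40,"claw": 85},{"ax": 0,"ay": 0,"az": 0,"dx": 0,"dy": 0,"dz": -28,"claw": 80},{"ax": 0,"ay": 0,"az": 3.6,"dx": 0,"dy": 0,"dz": 0,"claw": 70},{"ax": 0,"ay": 0,"az": 3.6,"dx": 0,"dy": 0,"dz": 0,"claw": 70},{"ax": 0,"ay": 0,"az": 0,"dx": 0,"dy": 0,"dz": 0,"claw": 70},{"ax": 0,"ay": 0,"az": 0,"dx": 0,"dy": 0,"dz": 0,"claw": 70}])

```text
time_s: 22.3
tcp_pos: [0.518, 0.2191, 0.1976]
ee_rot: [[0.097, -0.995, -0.0], [-0.995, -0.097, -0.0], [0.0, 0.0, -1.0]]
wrist_force: [0.4, 0.1, -0.0]
gripper_width: 0.808
gripper_force: 0.0
```

```bash
python3 - <<'E'
from chk import *
bays('c')
plan(.4755,-.3137,.071,5.5)
E
```

```text
scene 0.039 mid [ 2.5 35.9] zmax 0.0698
scene -0.039 mid [  1.4 -40.4] zmax 0.0927
scene -0.117 mid [   4.8 -116.8] zmax 0.1052
top 0.039 mid [ 0.1 38.1] zmax 0.0706
top -0.039 mid [ -0.9 -38. ] zmax 0.0934
top -0.117 mid [  -0.5 -115.4] zmax 0.1059
t 22.4 tcp [0.5181 0.2191 0.1975] rotvec [ 0.03 -0.02  0.03] then d mm [526.2  93.4 126.5] w 0.806
```

Tin is seated, top at 70 mm (10 mm floor plus its 58 mm height, within tolerance). The dauber is last.

play_rows(steps=[{"ax": 0,"ay": 0,"az": 0,"dx": 15,"dy": 3,"dz": 0,"claw": 70},{"ax": 0,"ay": 0,"az": 0,"dx": 30,"dy": 5,"dz": 0,"claw": 70},{"ax": 0,"ay": 0,"az": 0,"dx": 40,"dy": 7,"dz": 0,"claw": 70},{"ax": 0,"ay": 0,"az": 0,"dx": 40,"dy": 7,"dz": 0,"claw": 70},{"ax": 0,"ay": 0,"az": 0,"dx": 40,"dy": 7,"dz": 0,"claw": 70},{"ax": 0,"ay": 0,"az": 0,"dx": 40,"dy": 7,"dz": 0,"claw": 70},{"ax": 0,"ay": 0,"az": 0,"dx": 40,"dy": 7,"dz": 0,"claw": 70},{"ax": 0,"ay": 0,"az": 0,"dx": 40,"dy": 7,"dz": 0,"claw": 70},{"ax": 0,"ay": 0,"az": 0,"dx": 40,"dy": 7,"dz": 0,"claw": 70},{"ax": 0,"ay": 0,"az": 0,"dx": 40,"dy": 7,"dz": 0,"claw": 70},{"ax": 0,"ay": 0,"az": 0,"dx": 40,"dy": 7,"dz": 0,"claw": 70},{"ax": 0,"ay": 0,"az": 0,"dx": 40,"dy": 7,"dz": 0,"claw": 70},{"ax": 0,"ay": 0,"az": 0,"dx": 40,"dy": 7,"dz": 0,"claw": 70},{"ax": 0,"ay": 0,"az": 0,"dx": 28,"dy": 5,"dz": 0,"claw": 70},{"ax": 0,"ay": 0,"az": 0,"dx": 13,"dy": 3,"dz": 0,"claw": 70},{"ax": 0,"ay": 0,"az": 0,"dx": 0,"dy": 0,"dz": 0,"claw": 70}])

```text
time_s: 24.0
tcp_pos: [0.4748, -0.3148, 0.1973]
ee_rot: [[0.093, -0.996, -0.001], [-0.996, -0.093, 0.0], [-0.0, 0.001, -1.0]]
wrist_force: [-0.1, 0.0, -0.3]
gripper_width: 0.809
gripper_force: 0.0
```

play_rows(steps=[{"ax": 0,"ay": 0,"az": 0,"dx": 0,"dy": 0,"dz": 15,"claw": 70},{"ax": 0,"ay": 0,"az": 0,"dx": 0,"dy": 0,"dz": 30,"claw": 70},{"ax": 0,"ay": 0,"az": 0,"dx": 0,"dy": 0,"dz": 35,"claw": 70},{"ax": 0,"ay": 0,"az": 0,"dx": 0,"dy": 0,"dz": 25,"claw": 70},{"ax": 0,"ay": 0,"az": 0,"dx": 0,"dy": 0,"dz": 15,"claw": 70},{"ax": 0,"ay": 0,"az": 0,"dx": 0,"dy": 0,"dz": 5,"claw": 70},{"ax": 0,"ay": 0,"az": 0,"dx": 0,"dy": 0,"dz": 1,"claw": 60},{"ax": 0,"ay": 0,"az": 0,"dx": 0,"dy": 0,"dz": 0,"claw": 45},{"ax": 0,"ay": 0,"az": 0,"dx": 0,"dy": 0,"dz": 0,"claw": 35},{"ax": 0,"ay": 0,"az": 0,"dx": 0,"dy": 0,"dz": 0,"claw": 15},{"ax": 0,"ay": 0,"az": 0,"dx": 0,"dy": 0,"dz": 0,"claw": 15},{"ax": 0,"ay": 0,"az": 0,"dx": 0,"dy": 0,"dz": 0,"claw": 15},{"ax": 0,"ay": 0,"az": 0,"dx": 0,"dy": 0,"dz": 0,"claw": 15},{"ax": 0,"ay": 0,"az": 0,"dx": 0,"dy": 0,"dz": 0,"claw": 15}])

```text
time_s: 25.4
tcp_pos: [0.4757, -0.3134, 0.072]
ee_rot: [[0.095, -0.995, -0.0], [-0.995, -0.095, -0.0], [0.0, 0.0, -1.0]]
wrist_force: [-1.0, 0.4, 2.0]
gripper_width: 0.295
gripper_force: 29.6
```

```bash
python3 - <<'E'
from h import *
plan(.5008,.2956,.065,12.7)
E
```

```text
t 25.4 tcp [ 0.4757 -0.3134  0.072 ] rotvec [ 0.01 -0.   -7.22] then d mm [-588.6 -158.4    7. ] w 0.295
```

play_rows(steps=[{"ax": 0,"ay": 0,"az": 0,"dx": 0,"dy": 0,"dz": -10,"claw": 15},{"ax": 0,"ay": 0,"az": 0,"dx": 0,"dy": 0,"dz": -25,"claw": 15},{"ax": 0,"ay": 0,"az": 0,"dx": 0,"dy": 0,"dz": -35,"claw": 15},{"ax": 0,"ay": 0,"az": 0,"dx": 0,"dy": 0,"dz": -35,"claw": 15},{"ax": 0,"ay": 0,"az": 0,"dx": 0,"dy": 0,"dz": -20,"claw": 15},{"ax": 0,"ay": 0,"az": -3.6,"dx": 0,"dy": 0,"dz": -5,"claw": 15},{"ax": 0,"ay": 0,"az": -3.6,"dx": 0,"dy": 0,"dz": 0,"claw": 15},{"ax": 0,"ay": 0,"az": 0,"dx": 0,"dy": 0,"dz": 0,"claw": 15}])

```text
time_s: 26.2
tcp_pos: [0.4758, -0.3132, 0.2025]
ee_rot: [[0.219, -0.976, 0.001], [-0.976, -0.219, -0.0], [0.0, -0.001, -1.0]]
wrist_force: [-0.6, -0.8, 0.1]
gripper_width: 0.296
gripper_force: 29.6
```

play_rows(steps=[{"ax": 0,"ay": 0,"az": 0,"dx": -15,"dy": -4,"dz": 0,"claw": 15},{"ax": 0,"ay": 0,"az": 0,"dx": -30,"dy": -8,"dz": 0,"claw": 15},{"ax": 0,"ay": 0,"az": 0,"dx": -40,"dy": -10.8,"dz": 0,"claw": 15},{"ax": 0,"ay": 0,"az": 0,"dx": -40,"dy": -10.8,"dz": 0,"claw": 15},{"ax": 0,"ay": 0,"az": 0,"dx": -40,"dy": -10.8,"dz": 0,"claw": 15},{"ax": 0,"ay": 0,"az": 0,"dx": -40,"dy": -10.8,"dz": 0,"claw": 15},{"ax": 0,"ay": 0,"az": 0,"dx": -40,"dy": -10.8,"dz": 0,"claw": 15},{"ax": 0,"ay": 0,"az": 0,"dx": -40,"dy": -10.8,"dz": 0,"claw": 15},{"ax": 0,"ay": 0,"az": 0,"dx": -40,"dy": -10.8,"dz": 0,"claw": 15},{"ax": 0,"ay": 0,"az": 0,"dx": -40,"dy": -10.8,"dz": 0,"claw": 15},{"ax": 0,"ay": 0,"az": 0,"dx": -40,"dy": -10.8,"dz": 0,"claw": 15},{"ax": 0,"ay": 0,"az": 0,"dx": -40,"dy": -10.8,"dz": 0,"claw": 15},{"ax": 0,"ay": 0,"az": 0,"dx": -40,"dy": -10.8,"dz": 0,"claw": 15},{"ax": 0,"ay": 0,"az": 0,"dx": -40,"dy": -10.8,"dz": 0,"claw": 15},{"ax": 0,"ay": 0,"az": 0,"dx": -40,"dy": -10.8,"dz": 0,"claw": 15},{"ax": 0,"ay": 0,"az": 0,"dx": -16,"dy": -4,"dz": 0,"claw": 15},{"ax": 0,"ay": 0,"az": 0,"dx": -7,"dy": -2,"dz": 0,"claw": 15},{"ax": 0,"ay": 0,"az": 0,"dx": 0,"dy": 0,"dz": 0,"claw": 15},{"ax": 0,"ay": 0,"az": 0,"dx": 0,"dy": 0,"dz": 0,"claw": 15}])

```text
time_s: 28.1
tcp_pos: [0.5009, 0.294, 0.2016]
ee_rot: [[0.218, -0.976, -0.001], [-0.976, -0.218, -0.001], [0.001, 0.001, -1.0]]
wrist_force: [1.6, -0.5, -1.1]
gripper_width: 0.296
gripper_force: 29.6
```

```bash
python3 - <<'E'
from h import *
plan(.5008,.2956,.066,12.7); cap('wrist','w2')
E
```

```text
t 28.1 tcp [0.5009 0.294  0.2016] rotvec [ 0.05 -0.03 -0.08] then d mm [ -1.6  -0.2 135.6] w 0.296
```

View pics/w2.png

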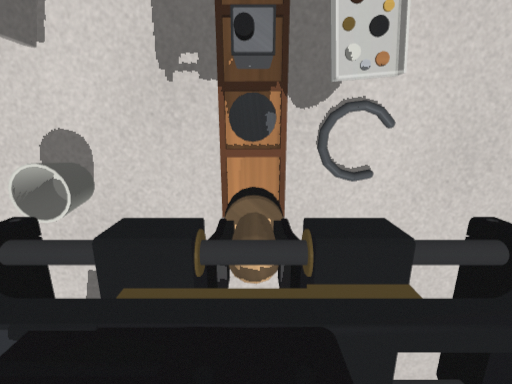

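The wrist view shows the can (253,30) and tin (252,117) standing centred in their bays. The dauber hangs at (253,235) over the empty leftmost bay, and the mug at (50,190) is well clear.

play_rows(steps=[{"ax": 0,"ay": 0,"az": 0,"dx": 0,"dy": 0,"dz": 10,"claw": 15},{"ax": 0,"ay": 0,"az": 0,"dx": 0,"dy": 0,"dz": 25,"claw": 15},{"ax": 0,"ay": 0,"az": 0,"dx": 0,"dy": 0,"dz": 30,"claw": 15},{"ax": 0,"ay": 0,"az": 0,"dx": 0,"dy": 0,"dz": 30,"claw": 15},{"ax": 0,"ay": 0,"az": 0,"dx": 0,"dy": 0,"dz": 18,"claw": 15},{"ax": 0,"ay": 0,"az": 0,"dx": 0,"dy": 0,"dz": 9,"claw": 15},{"ax": 0,"ay": 0,"az": 0,"dx": 0,"dy": 0,"dz": 5,"claw": 15},{"ax": 0,"ay": 0,"az": 0,"dx": 0,"dy": 0,"dz": 4,"claw": 15},{"ax": 0,"ay": 0,"az": 0,"dx": 0,"dy": 0,"dz": 3,"claw": 15},{"ax": 0,"ay": 0,"az": 0,"dx": 0,"dy": 0,"dz": 1,"claw": 15},{"ax": 0,"ay": 0,"az": 0,"dx": 0,"dy": 0,"dz": 0,"claw": 15},{"ax": 0,"ay": 0,"az": 0,"dx": 0,"dy": 0,"dz": 0,"claw": 15}])

```text
time_s: 29.35
tcp_pos: [0.5015, 0.2954, 0.0673]
ee_rot: [[0.22, -0.976, 0.001], [-0.976, -0.22, 0.001], [-0.0, -0.001, -1.0]]
wrist_force: [0.2, -0.0, -0.3]
gripper_width: 0.295
gripper_force: 29.6
```

play_rows(steps=[{"ax": 0,"ay": 0,"az": 0,"dx": 0,"dy": 0,"dz": 1.2,"claw": 15},{"ax": 0,"ay": 0,"az": 0,"dx": 0,"dy": 0,"dz": 0,"claw": 15},{"ax": 0,"ay": 0,"az": 0,"dx": 0,"dy": 0,"dz": 0,"claw": 35},{"ax": 0,"ay": 0,"az": 0,"dx": 0,"dy": 0,"dz": 0,"claw": 50},{"ax": 0,"ay": 0,"az": 0,"dx": 0,"dy": 0,"dz": 0,"claw": 65},{"ax": 0,"ay": 0,"az": 0,"dx": 0,"dy": 0,"dz": 0,"claw": 65},{"ax": 0,"ay": 0,"az": 0,"dx": 0,"dy": 0,"dz": -15,"claw": 65},{"ax": 0,"ay": 0,"az": 0,"dx": 0,"dy": 0,"dz": -30,"claw": 65},{"ax": 0,"ay": 0,"az": 0,"dx": 0,"dy": 0,"dz": -40,"claw": 65},{"ax": 0,"ay": 0,"az": 0,"dx": 0,"dy": 0,"dz": -40,"claw": 65},{"ax": 0,"ay": 0,"az": 0,"dx": 0,"dy": 0,"dz": -30,"claw": 65},{"ax": 0,"ay": 0,"az": 0,"dx": -30,"dy": 0,"dz": 0,"claw": 65},{"ax": 0,"ay": 0,"az": 0,"dx": -40,"dy": 0,"dz": 0,"claw": 65},{"ax": 0,"ay": 0,"az": 0,"dx": -30,"dy": 0,"dz": 0,"claw": 65},{"ax": 0,"ay": 0,"az": 0,"dx": 0,"dy": 0,"dz": 0,"claw": 65}])

```text
time_s: 30.85
tcp_pos: [0.4785, 0.3957, 0.2201]
ee_rot: [[0.223, -0.975, 0.0], [-0.975, -0.223, 0.001], [-0.001, -0.0, -1.0]]
wrist_force: [-0.7, -0.8, -0.7]
gripper_width: 0.746
gripper_force: 0.0
```

```bash
python3 - <<'E'
from chk import *
bays('d')
E
```

```text
scene 0.117 mid [  5.  113.3] zmax 0.0961
scene 0.039 mid [ 2.3 36. ] zmax 0.0699
scene -0.039 mid [  1.3 -40.5] zmax 0.0927
scene -0.117 mid [   4.6 -116.4] zmax 0.1053
top 0.117 mid [ -0.8 114.3] zmax 0.0967
top 0.039 mid [-0.2 37.8] zmax 0.0701
top -0.039 mid [ -1.1 -37.9] zmax 0.0936
top -0.117 mid [  -0.6 -115.4] zmax 0.1058
```

View pics/dscene.png

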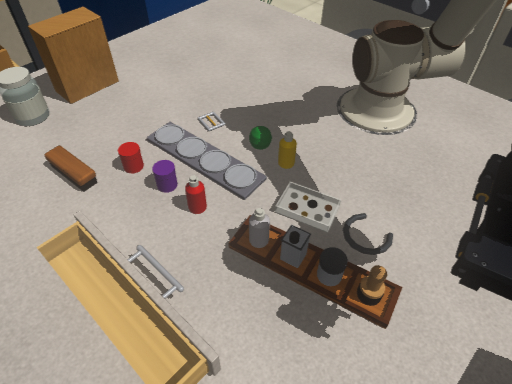

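All four stand upright and centred in their bays: bottle (259,230), can (294,247), tin (332,266) and dauber (373,288). The saucers on the board are empty, so I hand in.

```bash
python3 -c "
from station import *
print(finish_job())"
```

```text
the job is handed in; nothing more can be done
None
```

The job is handed in: the bottle, can, tin and dauber stand upright in the caddy in reversed order, each within about 5 mm of its bay's centre by the last camera check. It took about 31 s of the 109 s allowed; the hand-in returned no verdict.

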